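# Draw out the grinder's catch tray to get at a dropped spanner

## Robot

A 7-joint arm with a two-finger parallel gripper is mounted at the origin on the work surface. World frame = base frame: x ahead of the robot, y to its left, z up, the work surface at z = 0. Lengths are in mm, angles in rad, forces in N, time in s.
With the tool pointing down it reaches from about 400 to 875 mm from the base axis. Payload 4.4 kg.
Tool frame: the origin (TCP) lies at the very end of the fingers, on their centre line; the grasp point (between the pads) lies 19 mm behind it; z points along the fingers, x is the direction in which the jaws open and shut, and the axes are right-handed (so a half turn about z gives the same grasp; the last joint's range is limited). The gripper opens to 85 mm and grips with 20 to 120 N. Pads are 22 mm wide; open, the fingers measure 114 mm over their backs; the gripper's body (76 mm by 85 mm) begins 54 mm behind the grasp point. The pads swing forward as they close: fully open they stand 13 mm farther back than shut.
Start: joints at [-1.209, 0.628, 0.038, 1.517, -0.027, 0.996, -0.02], TCP at [269.644, 591.447, 231.313] pointing down, gripper open.
Joint ranges: [-3.06, 3.06], [-0.37, 2.12], [-1.25, 1.32], [0.18, 2.47], [-1.1, 4.24], [0.23, 1.98], [-2.94, 2.94]. Speed limits (rad/s): [2.57, 2.57, 3.14, 3.14, 3.14, 3.14, 3.14].

## Interface

Orientations are given as [roll, pitch, yaw] about the fixed x, y, z axes, in that order (R = Rz(yaw) Ry(pitch) Rx(roll)).
In Python, from cell import * gives the robot as it stands. The module is installed in compiled form; this text tells all that it offers.
- The arm moves only by the tool play_rows, never from a script. Its argument "targets" is a list of rows, each an object with "slide": the shift along the tool's x, y, z in mm, a list of three; "turn": the turn, a rotation vector about the tool's x, y, z in degrees, a list of three; "hand": the finger opening in mm, from 0 to 85.4. A call has 1 to 5 rows; each row shifts and turns the commanded pose from where the row before left it, along the tool's axes as they then stand; what a row does not reach is not made up. A row lasts 1/8 s, in which the tool goes at most 62.5 mm and 10.7 degrees, less where a joint would pass 70% of its speed; a pose out of reach is approached as far as the arm can. A call is refused whole if a number of a shift passes 62.5 or a number of a turn 10.7, either way. A call with a gripper value outside its range is refused whole. The fingers move at their own pace and stop on an object; the grip force is fixed at half the most. Time passes only in rows, so rows that do not move let the fingers close. It gives the time, the measured TCP pose, the force and the opening at its end, in the units of the state.
- read_state(): the state, without advancing time (a new reading comes with each control period).
- get_image(name): name is "scene" or "side" or "wrist"; returns (picture, depth): 420x560x3 uint8, blue, green, red; 420x560 float32, mm along the optical axis (not along the pixel's ray), 0 where there is no reading.
- calibration(name): a dict with "K" (3x3 intrinsics, pixels), "R" (3x3) and "t" (3): a world point X has camera coordinates R X + t. Camera axes: x right, y down, z forward; pixel columns grow to the right and rows downward; lengths in mm; the calibration is good to about 2 mm. A picture is of the moment at which its call begins: read the wrist's pose just before it. calibration takes no time and is no camera call; for the wrist camera it gives the pose at the moment of the call.
- finish_job(): hands the job in, once; it reports no verdict.
The state is a dict: "clock": time; "qpos": joint angles; "qd": joint speeds; "tau": joint torques, N m; "eef_pos": TCP position; "tool_rot": TCP orientation; "force": force on the tool from outside, world axes, zero at the start; "torque": the same for the moment, N m; "width": finger opening in mm.
Only numpy, scipy, OpenCV 4.12 (cv2) and the standard library are available. Lean on these libraries where they do the work, as an engineer would, in place of code of your own. Each camera call takes 0.05 s, during which the arm holds its last target.

## Task

A spanner has dropped into the catch tray of the bench grinder and lies under the machine. Without gripping or lifting anything, push the low steel jug that stands in front of the tray aside, clear of the tray's way and still upright, then hook a fingertip behind the tray's front lip and draw the tray out gently, all the way to its stop. The tray must not bump the jug; leave the spanner lying in the tray and everything else on the bench where it stands, and finish with the fingers clear.

Things in the scene. Friction and masses are not known exactly. Their poses are not given: they have to be found in the camera images.
- grinder: green cast bench grinder, fixed, turned differently each time. Origin on the bench, under the middle of the tray's lip when shut; its front is its own -x, y to the side, z up. Plinth 320 mm wide, 75 mm high, front face at x = 124 mm; only the tray lies further forward than x = 116 mm: it slides along x, centred on y = 0, and comes out towards -x. Wheel and motor reach 330 mm up.
- tray (a joint): how far the catch tray is drawn out: 0 = shut, 0.14 m = at its stop; starts at 0 to 0.02. About 3 N of friction; it stays where it is left. Plain sheet steel, open on top, 280 mm long, 130 mm wide; floor 13 mm and side walls (3 mm thick) 41 mm above the bench. Shut, its front 130 mm stick out of the plinth.
- tray_lip (a point): middle of the top edge of the tray's front lip, 50 mm above the bench; moves with the tray, axes as the grinder's. The lip is the tray's upright front wall, 8 mm thick (4 mm either side of this point), 130 mm long, 37 mm high above the tray's floor; behind it (+x) the tray is empty for 90 mm or more. Its x in the grinder frame is minus the tray value.
- jug: low steel jug in the tray's way: upright open cylinder, 90 mm diameter, 80 mm high, 0.3 kg, origin at the centre of its underside; wire handle on its own +y side, out to 78 mm from the axis, 13 to 73 mm high, at first pointing away from the grinder within 30 degrees. It starts at x -105 to -80, y -45 to 45 mm of the grinder; it is clear with its axis over 110 mm to the side of y = 0.
- spanner_mid (a point): middle of the dropped open-ended spanner, 110 mm long, 38 mm wide at the jaw, 8 mm thick, lying loose on the tray's floor, 165 to 200 mm behind the lip, mostly under the machine; it rides along with the tray.
- setblock: steel setting block with drilled holes, lying flat, 76 x 51 mm, 25 mm high, 0.7 kg, origin under its centre; stands beside the tray's way, its centre 225 to 260 mm to one side of the tray's centre line (which side varies).
- oiler: small aluminium oil can, 60 mm in diameter, body 96 mm high with a thin spout up to 137 mm, origin under its centre; stands at the other side, 225 to 260 mm from the tray's centre line. Between these two and the tray's way the bench is bare.
- jug_b: second low steel jug, as the first, at the robot's left, origin under its centre; not needed.
- jug_c: third low steel jug, as the first, at the robot's left, origin under its centre; not needed.
- spare_wheel: spare grinding wheel lying flat, 150 mm in diameter, 22 mm thick, origin under its centre; not needed.
- collet_a: steel collet standing upright, 33 mm in diameter, 45 mm high, origin under its centre; not needed.
- collet_b: another such collet, origin under its centre; not needed.
Mind the look-alikes: they are no part of the job. What is shaped like the jug but turquoise is not meant.

How it is judged:
By the outcome, as a careful person would: the job done as asked, in the order asked, and still so for the second after the job is handed in, with the robot touching nothing.
It also fails if it takes over 51 s, if anything falls off the work surface, if the arm or the gripper's body presses on something with over 40 N, if the wrist force passes 120 N, or if a joint passes its speed limit or range.

## Working session

There is one attempt and no reset: what is moved stays moved. The work goes in short steps, Python scripts to look and compute and a tool call to move; the robot and the scene stay as the last step left them, time stands still between calls to the robot, and variables do not carry over. Pictures are saved under pics/ and viewed, and the job is handed in when it is done.

Besides the shell and the picture viewer there is one more tool, called after "Request:" by a JSON object that holds its "method" and its "body", one argument or row to a line. play_rows: Moves the arm, as the interface text tells. Its arguments: {"type":"object","properties":{"targets":{"type":"array"}},"required":["targets"]}

```bash
mkdir -p pics; cat > h.py <<'E'
from cell import *
import numpy as np, cv2
def snap(n,f):
    c=calibration(n); im,d=get_image(n); cv2.imwrite(f'pics/{f}.png',im); np.savez(f'pics/{f}.npz',im=im,d=d,K=c['K'],R=c['R'],t=c['t']); return im,d
def load(f):
    z=np.load(f'pics/{f}.npz'); return z
def world(z):
    d=z['d']; K=z['K']; v,u=np.mgrid[:d.shape[0],:d.shape[1]]
    P=np.stack([(u-K[0,2])/K[0,0]*d,(v-K[1,2])/K[1,1]*d,d],-1)
    return (P-z['t'])@z['R']
E
python3 - <<'E'
from h import *
print(read_state())
snap('scene','s0');snap('side','d0');print(read_state()['clock'])
for f in('s0','d0'):
    z=load(f);print((-z['R'].T@z['t']).round())
E
```

```text
{'clock': 0.0, 'qpos': array([-1.20880929,  0.62939917,  0.03845875,  1.51838015, -0.02700761,
        0.99627851, -0.02003176]), 'qd': array([ 1.09237208e-05, -6.28202602e-04,  2.38196086e-03,  8.33598510e-04,
       -1.32749342e-04,  1.82204866e-03,  1.21329852e-04]), 'tau': array([ 6.62151469e-04, -5.63403511e+01,  1.22611687e+00, -1.93447584e+01,
        1.09527804e-02,  1.01437731e-02,  1.19898621e-05]), 'eef_pos': array([269.37738111, 590.86072151, 230.35113224]), 'tool_rot': array([3.14156044e+00, 1.94636056e-03, 1.14295949e+00]), 'force': array([ 0.25838871, -0.60353405, -0.40186529]), 'torque': array([ 0.03570981, -0.01738504,  0.03499162]), 'width': 85.68276639354936}
0.1
[1039.  457.  691.]
[ 466. -856.  805.]
```

View pics/s0.png

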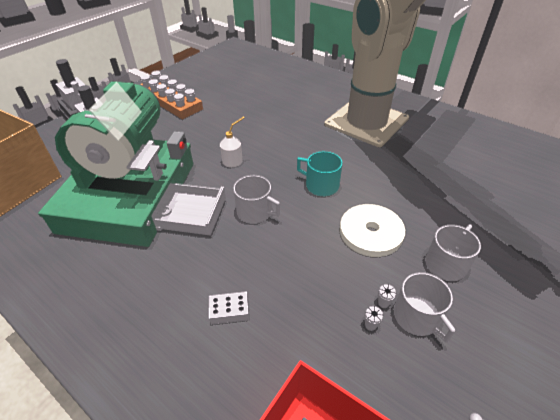

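View pics/d0.png

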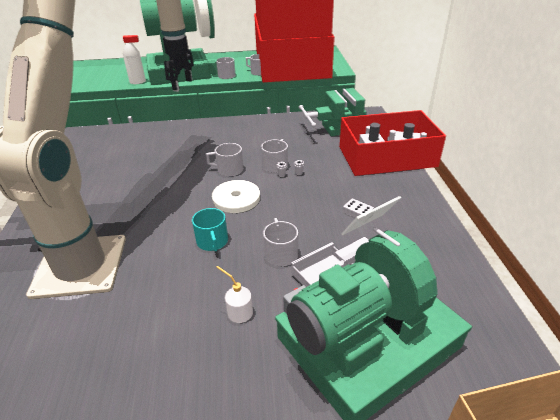

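The scene view shows the tray around (193,207) with its lip near (213,210). The jug is at (253,198), the setblock at (229,307), the oiler at (231,150) and the turquoise look-alike at (323,173). The side view shows the jug at (281,243), with the tray behind it at (325,265). Next I'll measure positions.

```bash
python3 - <<'E'
from h import *
for f,box in(('s0',(150,170,290,245)),('d0',(255,190,410,310))):
    z=load(f);W=world(z);im=z['im']
    u0,v0,u1,v1=box
    crop=cv2.resize(im[v0:v1,u0:u1],None,fx=5,fy=5,interpolation=cv2.INTER_CUBIC);cv2.imwrite(f'pics/{f}_c.png',crop);print(crop.shape)
z=load('s0');W=world(z)
for n,(u,v) in dict(spare=(355,215),block=(229,300),oil=(231,158),table=(300,250),tur=(323,190),plinthtop=(80,200)).items(): print(n,W[v,u].round())
# plinth: green pixels in both
for f in('s0','d0'):
    z=load(f);W=world(z);h=cv2.cvtColor(z['im'],cv2.COLOR_BGR2HSV)
    g=(h[...,0]>60)&(h[...,0]<85)&(h[...,1]>120)&(z['d']>0)&(abs(W[...,2]-75)<5)&(W[...,0]>250)&(W[...,0]<1000)&(W[...,1]<100)&(W[...,1]>-600)
    p=W[g][:,:2].astype(np.float32);print(f,len(p),cv2.minAreaRect(p),cv2.boxPoints(cv2.minAreaRect(p)).round())
E
```

```text
(375, 700, 3)
(600, 775, 3)
spare [420. 196.  24.]
block [780. 118.  26.]
oil [ 444. -189.   33.]
table [573. 144.   0.]
tur [388.  83.  20.]
plinthtop [ 815. -321.   75.]
s0 0 ((0.0, 0.0), (0.0, 0.0), 0.0) [[0. 0.]
 [0. 0.]
 [0. 0.]
 [0. 0.]]
d0 21 ((678.325927734375, -436.6189880371094), (250.80259704589844, 127.67057037353516), 4.830654621124268) [[ 548. -384.]
 [ 559. -511.]
 [ 809. -490.]
 [ 798. -362.]]
```

View pics/s0_c.png

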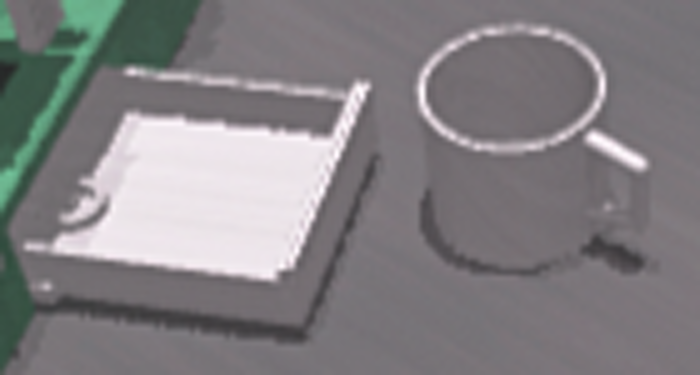

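View pics/d0_c.png

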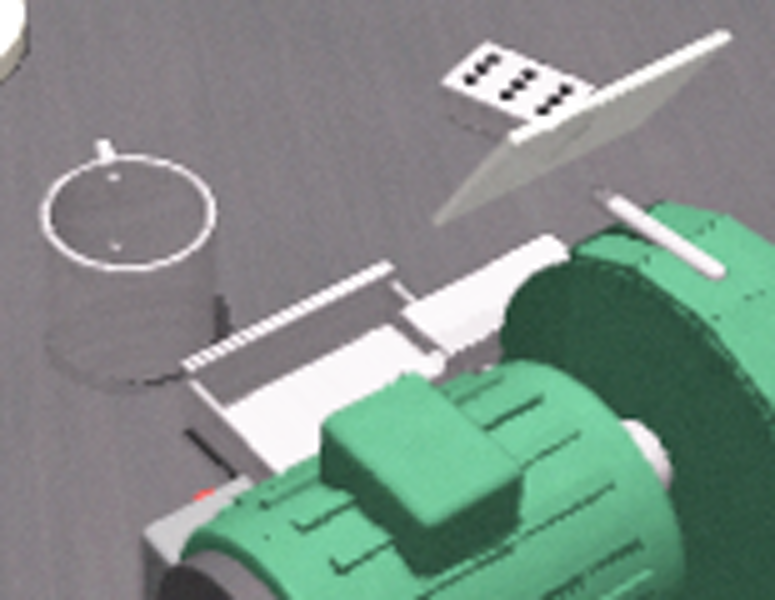

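```bash
python3 - <<'E'
from h import *
for f in('s0','d0'):
    z=load(f);W=world(z);h=cv2.cvtColor(z['im'],cv2.COLOR_BGR2HSV)
    print(f,h[200,80] if f=='s0' else h[350,380])
    g=(h[...,0]>55)&(h[...,0]<95)&(h[...,1]>100)&(z['d']>0)&(abs(W[...,2]-75)<4)&(W[...,0]>350)&(W[...,0]<1100)&(W[...,1]<-50)&(W[...,1]>-600)
    p=W[g][:,:2].astype(np.float32);print(len(p));r=cv2.minAreaRect(p);print(r,cv2.boxPoints(r).round())
    # jug/tray points
    b=(abs(W[...,0]-600)<200)&(W[...,1]>-350)&(W[...,1]<60)
    for lo,hi in((74,90),(45,56),(36,44)):
        q=b&(W[...,2]>lo)&(W[...,2]<hi)&(h[...,1]<70)
        v,u=np.nonzero(q);print(lo,len(u)); 
        if len(u): 
            print(np.c_[u,v,W[q].round()][::max(1,len(u)//25)].astype(int).tolist())
E
```

```text
s0 [ 74 107 178]
3384
((702.0301513671875, -322.3951416015625), (317.2033386230469, 251.26104736328125), 28.239208221435547) [[ 503. -287.]
 [ 622. -508.]
 [ 901. -358.]
 [ 782. -137.]]
74 1147
[[232, 136, 418, -201, 87], [236, 140, 413, -193, 75], [186, 147, 527, -270, 83], [170, 156, 581, -271, 86], [161, 171, 636, -241, 85], [153, 177, 663, -238, 86], [243, 178, 528, -64, 80], [241, 179, 532, -67, 79], [156, 180, 660, -234, 77], [129, 181, 703, -285, 76], [120, 182, 719, -299, 76], [97, 183, 756, -341, 77], [142, 183, 689, -252, 77], [120, 184, 725, -290, 79], [98, 185, 760, -329, 79], [143, 185, 692, -244, 77], [121, 186, 726, -286, 75], [99, 187, 763, -320, 79], [145, 187, 693, -235, 76], [130, 188, 718, -260, 77], [125, 189, 728, -267, 77], [131, 190, 723, -249, 80], [143, 191, 705, -227, 76], [141, 193, 713, -225, 76], [265, 197, 544, 20, 76], [253, 200, 571, 6, 79]]
45 487
[[241, 147, 405, -184, 51], [235, 151, 433, -181, 55], [236, 152, 430, -180, 50], [226, 154, 451, -200, 46], [184, 163, 549, -263, 47], [248, 184, 515, -61, 54], [253, 185, 508, -51, 50], [250, 186, 514, -5
[... 2792 characters left out ...]
232, 527, 17, 44], [277, 233, 532, 15, 41], [274, 234, 524, 16, 38], [290, 234, 566, 5, 43], [272, 236, 518, 10, 36], [331, 246, 667, -54, 41], [295, 248, 572, -53, 44], [328, 249, 658, -62, 39], [336, 250, 678, -67, 37], [269, 252, 504, -55, 40], [273, 253, 514, -63, 43], [272, 254, 511, -61, 38], [288, 254, 552, -67, 38], [280, 255, 531, -72, 43], [282, 256, 536, -70, 36], [310, 258, 606, -87, 37], [302, 261, 584, -100, 41], [352, 263, 707, -123, 41], [292, 266, 557, -111, 39], [296, 270, 565, -127, 40], [301, 274, 576, -140, 37], [306, 278, 586, -155, 38], [309, 284, 590, -176, 38], [231, 309, 403, -231, 42], [244, 310, 432, -238, 42], [242, 311, 428, -238, 40], [237, 313, 416, -239, 36]]
```

```bash
cat >> h.py <<'E'
def circ(p):
    A=np.c_[2*p,np.ones(len(p))];s=np.linalg.lstsq(A,(p**2).sum(1),rcond=None)[0];return s[0],s[1],np.sqrt(s[2]+s[0]**2+s[1]**2)
def plane(f,mask,z0):
    z=load(f) if isinstance(f,str) else f
    v,u=np.nonzero(mask); r=np.c_[u,v,np.ones(len(u))]@np.linalg.inv(z['K']).T@z['R']; c=-z['R'].T@z['t']
    return (c+r*((z0-c[2])/r[:,2])[:,None])
E
python3 - <<'E'
from h import *
for f in('s0','d0'):
    z=load(f);W=world(z);im=z['im'];h=cv2.cvtColor(im,cv2.COLOR_BGR2HSV);X,Y,Z=W[...,0],W[...,1],W[...,2]
    q=(X>470)&(X<620)&(Y>-90)&(Y<60)&(Z>72)&(Z<90)&(h[...,1]<60)&(h[...,2]>170)
    p=plane(f,q,80)[:,:2]
    for _ in range(3):
        c=circ(p);e=abs(np.hypot(*(p-c[:2]).T)-c[2]);p=p[e<6]
    print(f,'jug',c,len(p))
    q=(X>470)&(X<620)&(Y>-90)&(Y<120)&(Z>15)&(np.hypot(X-c[0],Y-c[1])>50)&(Y>-20)
    if q.any():
        hm=W[q].mean(0);print('handle',hm,np.degrees(np.arctan2(hm[1]-c[1],hm[0]-c[0])),q.sum())
    q=(X>540)&(X<700)&(Y>-130)&(Y<-30)&(Z>46)&(Z<54)&(h[...,2]>180)
    # tray lip; inside strip
    n=np.array([-.47,.883]);s=(W[...,:2]-[620,-78])@n; q&=abs(s)<14
    p=plane(f,q,50)[:,:2];r=cv2.minAreaRect(p.astype(np.float32));print('lip',q.sum(),r,cv2.boxPoints(r).round(1).tolist())
    l=cv2.fitLine(p.astype(np.float32),cv2.DIST_HUBER,0,.01,.01).ravel();print(l,np.degrees(np.arctan2(l[1],l[0])))
    # block, oiler
    q=(X>700)&(X<860)&(Y>40)&(Y<200)&(Z>18)&(Z<32);p=W[q][:,:2].astype(np.float32);print('block',cv2.minAreaRect(p))
    q=(X>380)&(X<500)&(Y>-270)&(Y<-140)&(Z>15);print('oiler',W[q].min(0),W[q].max(0))
    q=(X>300)&(X<480)&(Y>-10)&(Y<180)&(h[...,0]>80)&(h[...,0]<100)&(h[...,1]>120)&(Z>70)
    p=W[q][:,:2];print('turq',p.min(0),p.max(0))
E
```

```text
s0 jug (np.float64(539.6407637751682), np.float64(-24.619873477622605), np.float64(43.17887449873903)) 84
handle [536.12982121  42.4809596   49.90648388] 92.99517765650741 108
lip 115 ((617.7509765625, -79.05315399169922), (129.9270782470703, 7.260448455810547), 27.884960174560547) [[558.5999755859375, -106.19999694824219], [562.0, -112.5999984741211], [676.9000244140625, -51.900001525878906], [673.5, -45.5]]
[ 8.8621908e-01  4.6326637e-01  6.2017328e+02 -7.7920204e+01] 27.598082
block ((787.7803344726562, 123.09658813476562), (53.09003829956055, 75.61909484863281), 44.808414459228516)
oiler [ 383.33211193 -233.20063556   15.19532504] [ 454.64153033 -176.94498015  136.72025295]
turq [306.34374377  -4.43015713] [397.33596572 105.18777672]
d0 jug (np.float64(537.4721914705657), np.float64(-25.896438333073093), np.float64(43.363553942272574)) 101
handle [531.05944183  40.24299697  67.83840458] 95.53797554177291 14
lip 117 ((614.0713500976562, -81.36740112304688), (129.79734802246094, 7.485012531280518), 27.81110954284668) [[554.9000244140625, -108.30000305175781], [558.4000244140625, -115.0], [673.2000122070312, -54.400001525878906], [669.7000122070312, -47.79999923706055]]
[ 8.8670015e-01  4.6234491e-01  6.1375427e+02 -8.0864204e+01] 27.538525
block ((786.1945190429688, 122.09532165527344), (57.97410583496094, 75.97103881835938), 45.46724319458008)
oiler [ 382.13042909 -240.57695762   15.03844117] [ 450.62979866 -186.51576393  137.79852139]
turq [305.7073635   -9.64582883] [392.41838634 103.65934976]
```

```bash
cat > plan.py <<'E'
import sys
from h import *
from scipy.spatial.transform import Rotation as Ro
def rows(p1,yaw1,n):
    s=read_state();R=Ro.from_euler('xyz',s['tool_rot']);p=s['eef_pos'];T=Ro.from_euler('xyz',[np.pi,0,yaw1])
    rv=(R.inv()*T).as_rotvec()/n
    for i in range(n):
        print(R.inv().apply((np.array(p1)-p)/n).round(1).tolist(),np.degrees(rv).round(1).tolist()); R=R*Ro.from_rotvec(rv)
E
python3 -c "
from plan import *
rows([598.7,6.5,200],np.radians(-62.2),14)"
```

```text
[-28.2, 38.7, 2.2] [0.0, 0.0, 9.1]
[-21.7, 42.7, 2.2] [0.0, 0.0, 9.1]
[-14.7, 45.6, 2.2] [0.0, 0.0, 9.1]
[-7.3, 47.4, 2.2] [0.0, 0.0, 9.1]
[0.3, 47.9, 2.2] [0.0, 0.0, 9.1]
[7.9, 47.3, 2.2] [0.0, 0.0, 9.1]
[15.3, 45.4, 2.2] [0.0, 0.0, 9.1]
[22.3, 42.4, 2.2] [0.0, 0.0, 9.1]
[28.8, 38.3, 2.2] [0.0, 0.0, 9.1]
[34.5, 33.3, 2.2] [0.0, 0.0, 9.1]
[39.3, 27.4, 2.2] [0.0, 0.0, 9.1]
[43.2, 20.8, 2.2] [0.0, 0.0, 9.1]
[45.9, 13.7, 2.2] [0.0, 0.0, 9.1]
[47.5, 6.3, 2.2] [0.0, 0.0, 9.1]
```

Request:
{"method": "play_rows", "body": {
  "targets": [
    {"slide": [-28,39,2],"turn": [0,0,9.1],"hand": 40},
    {"slide": [-22,43,2],"turn": [0,0,9.1],"hand": 40},
    {"slide": [-15,46,2],"turn": [0,0,9.1],"hand": 40},
    {"slide": [-7,47,2],"turn": [0,0,9.1],"hand": 40},
    {"slide": [0,48,2],"turn": [0,0,9.1],"hand": 40}
  ]
}}

```text
clock: 0.72
eef_pos: [388.1, 380.8, 221.1]
tool_rot: [3.142, 0.0, 0.344]
force: [0.6, -0.2, -0.2]
width: 40.3
```

Request:
{"method": "play_rows", "body": {
  "targets": [
    {"slide": [8,47,2],"turn": [0,0,9.1],"hand": 40},
    {"slide": [15,45,2],"turn": [0,0,9.1],"hand": 40},
    {"slide": [22,42,2],"turn": [0,0,9.1],"hand": 40},
    {"slide": [29,38,2],"turn": [0,0,9.1],"hand": 40},
    {"slide": [35,33,2],"turn": [0,0,9.1],"hand": 40}
  ]
}}

```text
clock: 1.35
eef_pos: [506.3, 174.0, 211.0]
tool_rot: [3.141, 0.0, -0.45]
force: [-0.4, 0.9, -0.6]
width: 39.7
```

Request:
{"method": "play_rows", "body": {
  "targets": [
    {"slide": [39,27,2],"turn": [0,0,9.1],"hand": 40},
    {"slide": [43,21,2],"turn": [0,0,9.1],"hand": 40},
    {"slide": [46,14,2],"turn": [0,0,9.1],"hand": 40},
    {"slide": [47,6,2],"turn": [0,0,9.1],"hand": 40},
    {"slide": [0,0,0],"turn": [0,0,0],"hand": 40}
  ]
}}

```text
clock: 1.98
eef_pos: [601.1, 4.3, 203.0]
tool_rot: [3.14, -0.004, -1.088]
force: [-0.5, 0.7, 0.7]
width: 39.8
```

```bash
python3 -c "
from plan import *
print(read_state());snap('wrist','w1');snap('scene','s1')
rows([598.7,6.5,27],np.radians(-62.2),6)"
```

```text
{'clock': 1.975, 'qpos': array([-0.43495781,  0.66637277,  0.63032099,  1.70277873, -0.46795867,
        0.92716585, -0.70767451]), 'qd': array([-0.0499224 , -0.02141461, -0.06702543,  0.03290393, -0.01088042,
        0.01661817,  0.01846304]), 'tau': array([ 1.07622251e+00, -5.03657734e+01,  9.56631750e+00, -1.70107126e+01,
        4.68947575e-02, -1.76562024e-01, -1.61074810e-01]), 'eef_pos': array([601.12552707,   4.2739626 , 203.01015325]), 'tool_rot': array([ 3.14040099, -0.00371634, -1.08752313]), 'force': array([-0.49760218,  0.6915561 ,  0.72365979]), 'torque': array([0.03860544, 0.02406388, 0.0068574 ]), 'width': 39.78681460980974}
[0.4, 0.3, 29.3] [0.0, 0.0, 0.0]
[0.4, 0.3, 29.3] [0.0, 0.0, 0.0]
[0.4, 0.3, 29.3] [0.0, 0.0, 0.0]
[0.4, 0.4, 29.3] [0.0, 0.0, 0.0]
[0.4, 0.4, 29.3] [0.0, 0.0, 0.0]
[0.4, 0.4, 29.3] [0.0, 0.0, 0.0]
```

View pics/w1.png

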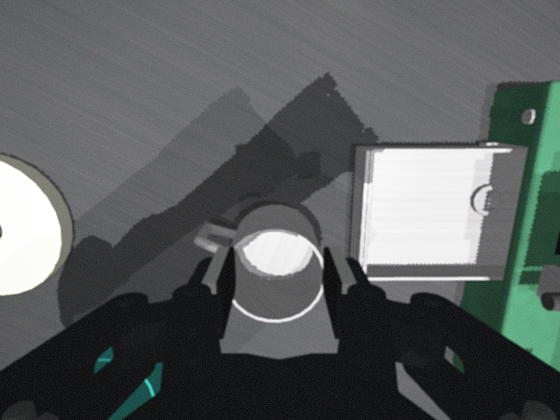

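View pics/s1.png

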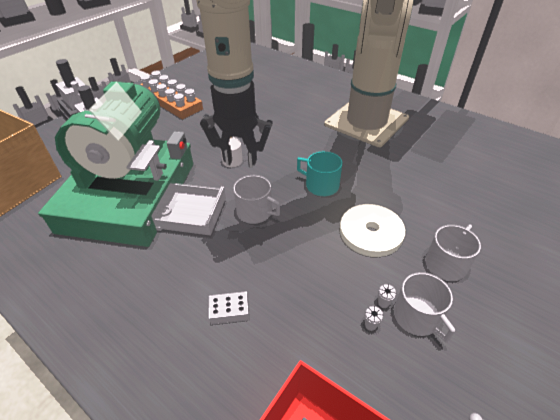

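```bash
python3 -c "
from plan import *
z=load('w1');W=world(z);im=z['im'];h=cv2.cvtColor(im,cv2.COLOR_BGR2HSV);X,Y,Z=W[...,0],W[...,1],W[...,2]
print(-z['R'].T@z['t'])
q=(X>470)&(X<600)&(Y>-90)&(Y<60)&(Z>72)&(Z<90);p=plane(z,q&(h[...,2]>170),80)[:,:2]
for _ in range(3):
    c=circ(p);p=p[abs(np.hypot(*(p-c[:2]).T)-c[2])<4]
print(c,len(p))
n=np.array([-.466,.885]);s=(W[...,:2]-[616,-80])@n
q=(Z>46)&(Z<56)&(abs(s)<14)&(X>530)&(X<700);p=W[q][:,:2].astype(np.float32);r=cv2.minAreaRect(p);print(r)
for x in((598.7,6.5,27),(538.5,-25,80)):
  k=z['K']@(z['R']@np.array(x)+z['t']);print(k[:2]/k[2])
"
```

```text
[659.1976225   36.90949255 345.70520583]
(np.float64(537.200664693455), np.float64(-23.580494864825596), np.float64(43.03775868248821)) 528
((618.6109619140625, -75.80711364746094), (117.8375473022461, 8.628519058227539), 27.776418685913086)
[276.43399423 187.49458378]
[276.34799059 276.65224563]
```

Request:
{"method": "play_rows", "body": {
  "targets": [
    {"slide": [0,0,35],"turn": [0,0,0],"hand": 40},
    {"slide": [0,0,40],"turn": [0,0,0],"hand": 40},
    {"slide": [0,0,40],"turn": [0,0,0],"hand": 40},
    {"slide": [0,0,35],"turn": [0,0,0],"hand": 40},
    {"slide": [0,0,25],"turn": [0,0,0],"hand": 40}
  ]
}}

```text
clock: 2.7
eef_pos: [598.8, 12.0, 26.6]
tool_rot: [3.14, 0.003, -1.077]
force: [0.2, 0.5, -0.8]
width: 40.1
```

Request:
{"method": "play_rows", "body": {
  "targets": [
    {"slide": [0,2,0],"turn": [0,0,0],"hand": 40},
    {"slide": [0,5,0],"turn": [0,0,0],"hand": 40},
    {"slide": [0,5,0],"turn": [0,0,0],"hand": 40},
    {"slide": [0,3,0],"turn": [0,0,0],"hand": 40},
    {"slide": [0,3,0],"turn": [0,0,0],"hand": 40}
  ]
}}

```text
clock: 3.32
eef_pos: [584.4, 0.8, 28.9]
tool_rot: [-3.141, -0.0, -1.081]
force: [0.2, 0.0, 0.4]
width: 40.2
```

Request:
{"method": "play_rows", "body": {
  "targets": [
    {"slide": [0,3,0],"turn": [0,0,0],"hand": 40},
    {"slide": [0,4,0],"turn": [0,0,0],"hand": 40},
    {"slide": [0,5,0],"turn": [0,0,0],"hand": 40},
    {"slide": [0,6,0],"turn": [0,0,0],"hand": 40},
    {"slide": [0,6,0],"turn": [0,0,0],"hand": 40}
  ]
}}

```text
clock: 3.95
eef_pos: [563.0, -10.5, 28.4]
tool_rot: [-3.141, -0.0, -1.081]
force: [1.5, 1.8, 1.2]
width: 40.1
```

```bash
python3 -c "
from h import *
snap('wrist','w2');print(read_state()['eef_pos'],read_state()['force'])"
```

```text
[561.81181847 -11.12164815  28.32031731] [0.3720791  0.4820057  0.59339951]
```

View pics/w2.png

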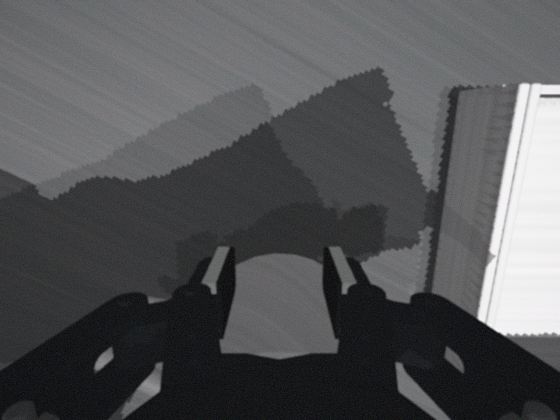

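Request:
{"method": "play_rows", "body": {
  "targets": [
    {"slide": [0,4,0],"turn": [0,0,0],"hand": 40},
    {"slide": [0,6,0],"turn": [0,0,0],"hand": 40},
    {"slide": [0,7,0],"turn": [0,0,0],"hand": 40},
    {"slide": [0,7,0],"turn": [0,0,0],"hand": 40},
    {"slide": [0,7,0],"turn": [0,0,0],"hand": 40}
  ]
}}

```text
clock: 4.62
eef_pos: [535.1, -25.3, 28.2]
tool_rot: [3.141, 0.0, -1.081]
force: [1.5, 1.4, 0.7]
width: 39.8
```

Request:
{"method": "play_rows", "body": {
  "targets": [
    {"slide": [0,7,0],"turn": [0,0,0],"hand": 40},
    {"slide": [0,7,0],"turn": [0,0,0],"hand": 40},
    {"slide": [0,7,0],"turn": [0,0,0],"hand": 40},
    {"slide": [0,6,0],"turn": [0,0,0],"hand": 40},
    {"slide": [0,6,0],"turn": [0,0,0],"hand": 40}
  ]
}}

```text
clock: 5.25
eef_pos: [506.4, -40.7, 28.3]
tool_rot: [-3.142, 0.0, -1.081]
force: [1.0, 1.5, 0.3]
width: 40.4
```

Request:
{"method": "play_rows", "body": {
  "targets": [
    {"slide": [0,3,0],"turn": [0,0,0],"hand": 40},
    {"slide": [0,2,0],"turn": [0,0,0],"hand": 40},
    {"slide": [0,0,0],"turn": [0,0,0],"hand": 40},
    {"slide": [0,-4,0],"turn": [0,0,0],"hand": 40},
    {"slide": [0,-15,0],"turn": [0,0,0],"hand": 40}
  ]
}}

```text
clock: 5.88
eef_pos: [518.7, -34.1, 28.2]
tool_rot: [3.14, 0.001, -1.082]
force: [1.6, -0.1, 1.0]
width: 39.9
```

Request:
{"method": "play_rows", "body": {
  "targets": [
    {"slide": [0,-15,0],"turn": [0,0,0],"hand": 40},
    {"slide": [0,-10,-30],"turn": [0,0,0],"hand": 40},
    {"slide": [0,-15,-40],"turn": [0,0,0],"hand": 20},
    {"slide": [0,-15,-30],"turn": [0,0,0],"hand": 0},
    {"slide": [0,0,-10],"turn": [0,0,0],"hand": 0}
  ]
}}

```text
clock: 6.5
eef_pos: [570.0, -6.7, 139.9]
tool_rot: [-3.138, -0.002, -1.078]
force: [-0.6, -0.2, -1.3]
width: -0.1
```

```bash
cat > look.py <<'E'
from plan import *
import sys
g=sys.argv[1]
L=np.array([616,-80]);n=np.array([-.466,.885]);t=np.array([.885,.466])
for cam,pre in(('scene','s'),('side','d')):
    f=pre+g;snap(cam,f);z=load(f);W=world(z);h=cv2.cvtColor(z['im'],cv2.COLOR_BGR2HSV);X,Y,Z=W[...,0],W[...,1],W[...,2]
    q=(X>390)&(X<560)&(Y>-150)&(Y<30)&(Z>74)&(Z<90)&(h[...,1]<60)&(h[...,2]>170);p=plane(f,q,80)[:,:2]
    if len(p)>10:
        for _ in range(3):
            c=circ(p);p=p[abs(np.hypot(*(p-c[:2]).T)-c[2])<6]
        r=np.array(c[:2])-L;print(cam,'jug',np.round(c,1),len(p),'y',r@t,'x',-r@n)
    s=(W[...,:2]-L)@n;l=(W[...,:2]-L)@t
    q=(Z>45)&(Z<55)&(abs(l)<70)&(s>-25)&(s<160)&(h[...,2]>180);p=plane(f,q,50)[:,:2]
    if len(p)>4: r=cv2.minAreaRect(p.astype(np.float32));print('lip',len(p),r,(np.array(r[0])-L)@n,(np.array(r[0])-L)@t)
print(read_state()['clock'],read_state()['eef_pos'])
E
python3 look.py 3
```

```text
scene jug [459.6 -67.4  43.6] 37 y -132.50295623524894 x -84.02406539229771
lip 105 ((617.7461547851562, -79.04400634765625), (129.9270782470703, 7.281149864196777), 27.884960174560547) 0.03234625244140632 1.990840026855469
side jug [457.  -68.5  43.4] 108 y -135.29690757913778 x -84.28338188697829
lip 106 ((614.0713500976562, -81.36740112304688), (129.79734802246094, 7.485012531280518), 27.81110954284668) -0.31139913940429687 -2.3440640869140625
6.6 [567.86258486  -7.67156077 138.72890757]
```

View pics/s3.png

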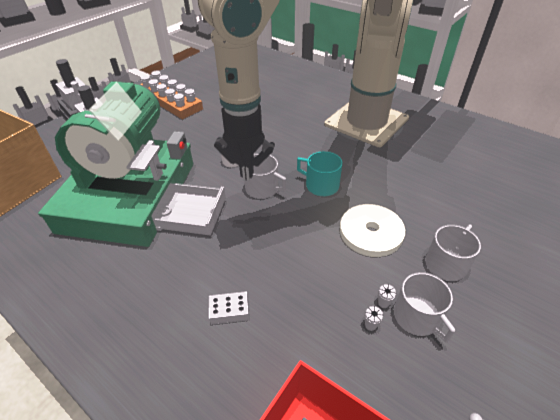

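```bash
python3 -c "
from plan import *
rows([630,-106.5,100],np.radians(-62.2),4)"
```

```text
[29.1, -2.0, 9.7] [-0.0, -0.0, 0.1]
[29.1, -2.1, 9.7] [-0.0, -0.0, 0.1]
[29.1, -2.1, 9.7] [-0.0, -0.0, 0.1]
[29.1, -2.2, 9.7] [-0.0, -0.0, 0.1]
```

Request:
{"method": "play_rows", "body": {
  "targets": [
    {"slide": [29,-2,0],"turn": [0,0,0],"hand": 0},
    {"slide": [29,-2,0],"turn": [0,0,0],"hand": 0},
    {"slide": [29,-2,15],"turn": [0,0,0],"hand": 0},
    {"slide": [29,-2,20],"turn": [0,0,0],"hand": 0},
    {"slide": [0,0,0],"turn": [0,0,0],"hand": 0}
  ]
}}

```text
clock: 7.22
eef_pos: [627.1, -109.5, 100.2]
tool_rot: [3.137, 0.001, -1.085]
force: [-0.1, -0.1, 0.6]
width: 0.4
```

```bash
python3 -c "
from plan import *
s=read_state();print(s['eef_pos']);snap('wrist','w4');z=load('w4');
for x in((620,-87,50),(630,-106,28)):
  k=z['K']@(z['R']@np.array(x)+z['t']);print(k[:2]/k[2])
d=s['eef_pos'][:2]-[616,-80];print(d@[.466,-.885],d@[.885,.466])"
```

```text
[ 627.10912474 -109.46441519  100.18555574]
[242.85208833 221.93949242]
[278.52017369 211.72159544]
31.252859570915174 -3.8988420800989765
```

View pics/w4.png

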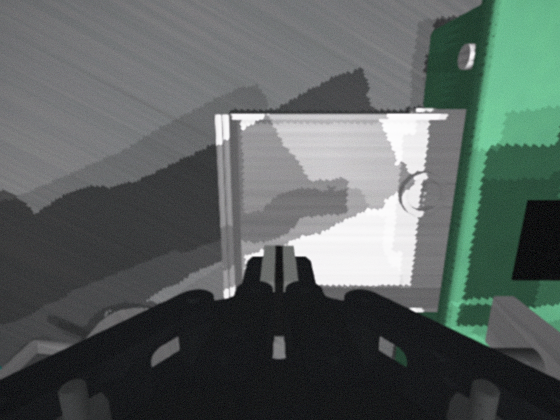

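The wrist view shows the lip's top edge at column ~225. The shut fingertips (columns 245-313) are behind it and between the tray's side walls, with the spanner jaw well away at (415,193). Descending.

Request:
{"method": "play_rows", "body": {
  "targets": [
    {"slide": [0,-3,25],"turn": [0,0,0],"hand": 0},
    {"slide": [0,0,25],"turn": [0,0,0],"hand": 0},
    {"slide": [0,0,15],"turn": [0,0,0],"hand": 0},
    {"slide": [0,0,6],"turn": [0,0,0],"hand": 0},
    {"slide": [0,0,0],"turn": [0,0,0],"hand": 0}
  ]
}}

```text
clock: 7.9
eef_pos: [631.8, -105.1, 32.4]
tool_rot: [3.142, 0.0, -1.08]
force: [-1.1, -0.9, 1.0]
width: -0.1
```

Request:
{"method": "play_rows", "body": {
  "targets": [
    {"slide": [-3,0,0],"turn": [0,0,0],"hand": 0},
    {"slide": [-3,0,0],"turn": [0,0,0],"hand": 0},
    {"slide": [-3,0,0],"turn": [0,0,0],"hand": 0},
    {"slide": [-3,0,0],"turn": [0,0,0],"hand": 0},
    {"slide": [-3,0,0],"turn": [0,0,0],"hand": 0}
  ]
}}

```text
clock: 8.52
eef_pos: [625.5, -93.1, 32.5]
tool_rot: [-3.141, -0.003, -1.081]
force: [2.4, -2.4, -1.7]
width: -0.4
```

Request:
{"method": "play_rows", "body": {
  "targets": [
    {"slide": [-3,0,0.5],"turn": [0,0,0],"hand": 0},
    {"slide": [-4,0,0.5],"turn": [0,0,0],"hand": 0},
    {"slide": [-4,0,0.5],"turn": [0,0,0],"hand": 0},
    {"slide": [-4,0,0.5],"turn": [0,0,0],"hand": 0},
    {"slide": [-4,0,0],"turn": [0,0,0],"hand": 0}
  ]
}}

```text
clock: 9.15
eef_pos: [615.8, -74.9, 30.3]
tool_rot: [-3.141, 0.0, -1.08]
force: [1.5, -2.1, 2.4]
width: -0.4
```

Request:
{"method": "play_rows", "body": {
  "targets": [
    {"slide": [-4,0,0],"turn": [0,0,0],"hand": 0},
    {"slide": [-4,0,0],"turn": [0,0,0],"hand": 0},
    {"slide": [-4,0,0],"turn": [0,0,0],"hand": 0},
    {"slide": [-4,0,0],"turn": [0,0,0],"hand": 0},
    {"slide": [-4,0,0],"turn": [0,0,0],"hand": 0}
  ]
}}

```text
clock: 9.78
eef_pos: [606.5, -57.2, 30.3]
tool_rot: [-3.141, -0.0, -1.08]
force: [3.1, -2.1, 1.6]
width: -0.1
```

Request:
{"method": "play_rows", "body": {
  "targets": [
    {"slide": [-4,0,0],"turn": [0,0,0],"hand": 0},
    {"slide": [-4,0,0],"turn": [0,0,0],"hand": 0},
    {"slide": [-4,0,0],"turn": [0,0,0],"hand": 0},
    {"slide": [-4,0,0],"turn": [0,0,0],"hand": 0},
    {"slide": [-4,0,0],"turn": [0,0,0],"hand": 0}
  ]
}}

```text
clock: 10.4
eef_pos: [597.1, -39.6, 30.3]
tool_rot: [-3.141, -0.0, -1.08]
force: [4.4, -1.3, 1.3]
width: -0.1
```

```bash
python3 look.py 5; python3 -c "
from h import *
s=read_state();d=s['eef_pos'][:2]-[616,-80];print(d@[.466,-.885],d@[.885,.466],s['force'])"
```

```text
scene jug [459.3 -66.7  43. ] 66 y -132.44460436453429 x -84.81971520163084
lip 6 ((641.3464965820312, 2.6849324703216553), (3.096085548400879, 6.834918975830078), 37.365264892578125) 61.3646978290081 60.96282800626755
side jug [457.1 -68.3  43.3] 104 y -135.16942102377885 x -84.34996576068761
lip 27 ((541.9818115234375, -48.42346954345703), (33.95585250854492, 7.717862606048584), 29.23520851135254) 62.43770528411866 -50.791433609008784
10.5 [596.25434947 -38.90826916  30.04086625]
-45.56765493911697 1.6738458503041187 [ 2.12659776 -0.20415319  1.16022483]
```

View pics/s5.png

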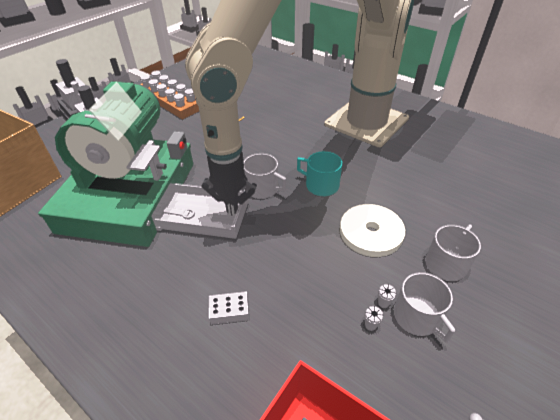

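The scene view shows the tray drawn about halfway. The spanner is riding along at (188,213) and the jug is untouched at (262,175).

Request:
{"method": "play_rows", "body": {
  "targets": [
    {"slide": [-3,0,0],"turn": [0,0,0],"hand": 0},
    {"slide": [-4,0,0],"turn": [0,0,0],"hand": 0},
    {"slide": [-4,0,0],"turn": [0,0,0],"hand": 0},
    {"slide": [-4,0,0],"turn": [0,0,0],"hand": 0},
    {"slide": [-4,0,0],"turn": [0,0,0],"hand": 0}
  ]
}}

```text
clock: 11.12
eef_pos: [587.6, -22.9, 30.1]
tool_rot: [3.141, 0.0, -1.081]
force: [2.3, -1.9, -2.4]
width: 0.0
```

Request:
{"method": "play_rows", "body": {
  "targets": [
    {"slide": [-4,0,0],"turn": [0,0,0],"hand": 0},
    {"slide": [-4,0,0],"turn": [0,0,0],"hand": 0},
    {"slide": [-4,0,0],"turn": [0,0,0],"hand": 0},
    {"slide": [-4,0,0],"turn": [0,0,0],"hand": 0},
    {"slide": [-4,0,0],"turn": [0,0,0],"hand": 0}
  ]
}}

```text
clock: 11.75
eef_pos: [578.3, -5.4, 30.2]
tool_rot: [3.141, 0.0, -1.081]
force: [1.6, -3.0, -1.2]
width: -0.3
```

Request:
{"method": "play_rows", "body": {
  "targets": [
    {"slide": [-4,0,0],"turn": [0,0,0],"hand": 0},
    {"slide": [-4,0,0],"turn": [0,0,0],"hand": 0},
    {"slide": [-4,0,0],"turn": [0,0,0],"hand": 0},
    {"slide": [-3,0,0],"turn": [0,0,0],"hand": 0},
    {"slide": [-2,0,0],"turn": [0,0,0],"hand": 0}
  ]
}}

```text
clock: 12.38
eef_pos: [570.5, 9.7, 30.3]
tool_rot: [3.141, 0.0, -1.08]
force: [2.0, -2.6, -1.6]
width: -0.1
```

Request:
{"method": "play_rows", "body": {
  "targets": [
    {"slide": [-2,0,0],"turn": [0,0,0],"hand": 0},
    {"slide": [-2,0,0],"turn": [0,0,0],"hand": 0},
    {"slide": [-2,0,0],"turn": [0,0,0],"hand": 0},
    {"slide": [-2,0,0],"turn": [0,0,0],"hand": 0},
    {"slide": [-2,0,0],"turn": [0,0,0],"hand": 0}
  ]
}}

```text
clock: 13.0
eef_pos: [565.8, 18.4, 30.2]
tool_rot: [3.141, 0.0, -1.081]
force: [1.6, -3.1, -2.6]
width: 0.0
```

```bash
python3 -c "
from h import *
s=read_state();d=s['eef_pos'][:2]-[616,-80];print(d@[.466,-.885],d@[.885,.466],s['force'])"
```

```text
-110.47590208980188 1.4098568925207502 [ 1.58023763 -3.07521891 -2.60937847]
```

Request:
{"method": "play_rows", "body": {
  "targets": [
    {"slide": [-1,0,0],"turn": [0,0,0],"hand": 0},
    {"slide": [-1,0,0],"turn": [0,0,0],"hand": 0},
    {"slide": [-1,0,0],"turn": [0,0,0],"hand": 0},
    {"slide": [-1,0,0],"turn": [0,0,0],"hand": 0},
    {"slide": [-1,0,0],"turn": [0,0,0],"hand": 0}
  ]
}}

```text
clock: 13.62
eef_pos: [563.5, 22.7, 30.3]
tool_rot: [3.142, 0.0, -1.081]
force: [0.9, -2.9, -2.9]
width: 0.1
```

Request:
{"method": "play_rows", "body": {
  "targets": [
    {"slide": [-1,0,0],"turn": [0,0,0],"hand": 0},
    {"slide": [-1,0,0],"turn": [0,0,0],"hand": 0},
    {"slide": [-1,0,0],"turn": [0,0,0],"hand": 0},
    {"slide": [-0.5,0,0],"turn": [0,0,0],"hand": 0},
    {"slide": [-0.5,0,0],"turn": [0,0,0],"hand": 0}
  ]
}}

```text
clock: 14.25
eef_pos: [561.7, 26.2, 30.3]
tool_rot: [3.142, -0.0, -1.081]
force: [1.4, -2.8, -1.8]
width: -0.2
```

Request:
{"method": "play_rows", "body": {
  "targets": [
    {"slide": [-1,0,0],"turn": [0,0,0],"hand": 0},
    {"slide": [-1,0,0],"turn": [0,0,0],"hand": 0},
    {"slide": [-1,0,0],"turn": [0,0,0],"hand": 0}
  ]
}}

```text
clock: 14.62
eef_pos: [561.6, 26.4, 30.4]
tool_rot: [-3.141, -0.005, -1.082]
force: [3.1, -8.2, -6.7]
width: -0.0
```

Request:
{"method": "play_rows", "body": {
  "targets": [
    {"slide": [-1,0,0],"turn": [0,0,0],"hand": 0},
    {"slide": [-1,0,0],"turn": [0,0,0],"hand": 0}
  ]
}}

```text
clock: 14.88
eef_pos: [561.6, 26.4, 30.4]
tool_rot: [-3.14, -0.008, -1.083]
force: [5.4, -11.8, -7.1]
width: 0.0
```

The TCP stopped moving while the force rose from 3 N to about 13 N, so the tray is at its stop. Now I'll back off and lift away.

Request:
{"method": "play_rows", "body": {
  "targets": [
    {"slide": [5,0,0],"turn": [0,0,0],"hand": 0},
    {"slide": [6,0,0],"turn": [0,0,0],"hand": 0},
    {"slide": [6,0,0],"turn": [0,0,0],"hand": 0},
    {"slide": [0,0,0],"turn": [0,0,0],"hand": 0},
    {"slide": [0,0,-20],"turn": [0,0,0],"hand": 0}
  ]
}}

```text
clock: 15.5
eef_pos: [566.0, 16.2, 49.4]
tool_rot: [3.139, 0.002, -1.08]
force: [0.8, 0.0, 0.3]
width: -0.1
```

Request:
{"method": "play_rows", "body": {
  "targets": [
    {"slide": [0,0,-30],"turn": [0,0,0],"hand": 0},
    {"slide": [0,0,-40],"turn": [0,0,0],"hand": 0},
    {"slide": [0,0,-50],"turn": [0,0,0],"hand": 0},
    {"slide": [0,0,-50],"turn": [0,0,0],"hand": 0},
    {"slide": [0,0,-20],"turn": [0,0,0],"hand": 0}
  ]
}}

```text
clock: 16.12
eef_pos: [568.3, 15.8, 243.4]
tool_rot: [-3.138, -0.001, -1.08]
force: [-0.5, -0.2, -0.2]
width: 0.2
```

Request:
{"method": "play_rows", "body": {
  "targets": [
    {"slide": [-40,0,0],"turn": [0,0,0],"hand": 0},
    {"slide": [-50,-10,0],"turn": [0,0,0],"hand": 0},
    {"slide": [-50,-10,0],"turn": [0,0,0],"hand": 0},
    {"slide": [-40,0,0],"turn": [0,0,0],"hand": 0},
    {"slide": [0,0,0],"turn": [0,0,0],"hand": 0}
  ]
}}

```text
clock: 16.75
eef_pos: [497.8, 188.1, 239.7]
tool_rot: [3.14, 0.003, -1.073]
force: [0.9, -0.0, 0.8]
width: 0.0
```

```bash
python3 look.py 6
```

```text
scene jug [459.4 -66.8  43.2] 83 y -132.3874714465323 x -84.68336184230665
lip 123 ((553.6920776367188, 41.42597198486328), (128.76539611816406, 7.438136577606201), 27.789466857910156) 136.49747702789307 1.4419916534423862
side jug [457.2 -68.4  43.3] 111 y -135.0974660706809 x -84.2473431113049
lip 86 ((551.0009155273438, 39.48295974731445), (128.59640502929688, 8.809561729431152), 27.560697555541992) 136.0319927406311 -1.8451305160522438
16.85 [499.9713015  183.97335324 240.36801298]
```

View pics/s6.png

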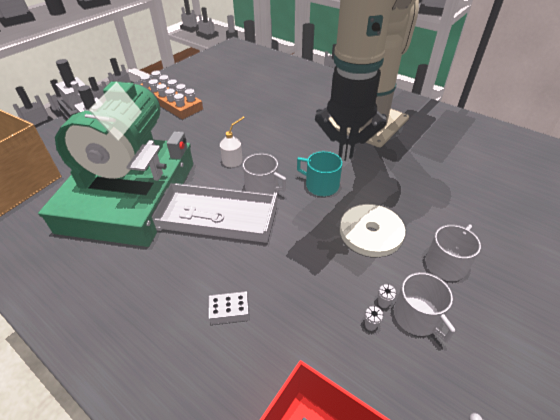

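View pics/d6.png

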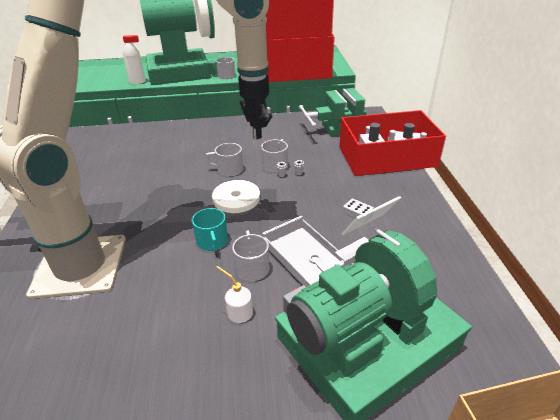

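Both views show the tray fully out, with its lip near (273,215) in the scene view and the spanner in it at (202,214). The jug is upright and clear at (261,172), the other objects look where they were, and the fingers are in free air.

```bash
python3 -c "
from cell import *
print(read_state()['force'],finish_job())"
```

```text
the job is handed in; nothing more can be done
[ 0.40772333 -0.45996555  0.86882329] None
```

The job is handed in after about 17 s: the jug is pushed aside and the tray is drawn out to its stop, with nothing gripped or lifted.

- **Jug:** I pushed it aside with the partly open fingers. It stands upright with its axis 132 to 135 mm to the side of the tray's centre line, and it did not move while the tray came out.
- **Tray:** I hooked the shut fingertips behind the lip and drew it out at about 30 mm/s, slower near the end. At the stop it no longer moved while the force rose from about 3 N to 13 N. The cameras show the lip moved 136 mm, which fits a start about 5 mm out and the 140 mm stop.
- **Rest of the bench:** The last two pictures show the spanner lying in the tray, the other objects by eye where they stood, and the fingers in free air at 240 mm.

No check failed. The two cameras differed by 2 to 4 mm throughout, and the small start opening of the tray is an estimate from the plinth edge.

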